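Take down the jar tower and open the pot

ROBOT

A 6-joint arm with a two-finger parallel gripper is mounted at the origin on the work surface. World frame = base frame: x ahead of the robot, y to its left, z up, the work surface at z = 0. Lengths are in mm, angles in rad, forces in N, time in s.
With the tool pointing down it reaches from about 350 to 975 mm from the base axis. Payload 7.1 kg.
Tool frame: the origin (TCP) lies at the very end of the fingers, on their centre line; the grasp point (between the pads) lies 19 mm behind it; z points along the fingers, y is the line along which they close (so a half turn about z gives the same grasp; the last joint's range is limited). The gripper opens to 88 mm and grips with 3 to 60 N. Pads are 20 mm wide; open, the fingers measure 115 mm over their backs; the gripper's body (75 mm by 178 mm) begins 61 mm behind the grasp point.
Start: joints at [-1.149, 0.423, 1.63, -0, 1.089, -0.019], TCP at [266.679, -565.232, 222.675] pointing down, gripper open.
Joint ranges: [-3, 3], [-0.9, 2.11], [0.09, 2.58], [-1.31, 4.45], [0.11, 2.69], [-2.54, 2.54]. Speed limits (rad/s): [2.39, 2.39, 3.01, 3.14, 3.14, 3.14].

INTERFACE

Orientations are given as a rotation vector (axis times angle).
In Python, from workcell import ctrl gives the robot as it stands. The module is installed in compiled form; this text tells all that it offers.
- The arm moves only by the shell command python3 -m inch 'ROWS'. ROWS is JSON, a list of rows, each a list of 7 numbers: the shift along the tool's x, y, z scaled (see below), then the turn, a rotation vector about the tool's x, y, z scaled (see below), then the closure, from -1 (fully open) to 1 (shut). In form: [[tx, ty, tz, wx, wy, wz, hand], ...]. A call has 1 to 10 rows; each row is the pose to reach, as a shift and turn from the pose commanded when the call began, along the tool's axes at that moment; what a row does not reach only later rows make up. The controller multiplies each number of a shift by 0.15 m and each number of a turn by pi/4 rad. A row lasts 1/8 s, in which the tool goes at most 62.5 mm and 10.7 degrees, less where a joint would pass 70% of its speed; a pose out of reach is approached as far as the arm can. A call with a number of a shift or a turn outside -1 to 1 is refused whole. A call with a gripper value outside its range is refused whole. The fingers move at their own pace and stop on an object; the grip force is fixed at half the most. Time passes only in rows, so rows that repeat a pose let the fingers close. It gives the time, the measured TCP pose, the force, the opening and the grip force at its end, in the units of the state.
- ctrl.get_obs(): the state, without advancing time (a new reading comes with each control period).
- ctrl.get_image(name): name is "scene" or "top" or "wrist"; returns the picture (480x640x3 uint8, red, green, blue); there is no depth.
- ctrl.camera_params(name): a dict with "vfov" (degrees; the focal length in pixels is half the picture's height over the tangent of half this angle, whatever the lens; pixels are square), "cx", "cy" (the principal point, pixels), "eye" and "attitude" of the camera in the world; the wrist camera has in their place "tool_from_camera" (4x4, takes a point from camera to tool coordinates, whose origin is the TCP and whose axes are the flange's). Camera axes: x right, y up, looking along -z (the intrinsics and any distortion apply to the point x, -y, -z); pixel columns grow to the right and rows downward; lengths in mm; the calibration is good to about 2 mm. The wrist camera is an equidistant fisheye: a pixel r from the principal point sees the ray r / f radians off the axis. A picture is of the moment at which its call begins: read the wrist's pose just before it. camera_params takes no time and is no camera call.
- ctrl.close_job(): hands the job in; it is judged then, once.
The state is a dict: "t": time; "qpos": joint angles; "qvel": joint speeds; "joint_torque": joint torques, N m; "ee_pos": TCP position; "orientation": TCP orientation; "ft_force": force on the tool from outside, world axes, zero at the start; "moment": the same for the moment, N m; "width": finger opening in mm; "grasp_force": force on a finger pad.
Only numpy, scipy, OpenCV 4.12 (cv2) and the standard library are available. Lean on these libraries where they do the work, as an engineer would, in place of code of your own. Each camera call takes 0.05 s, during which the arm holds its last target. There are 200 camera calls.

TASK

Get the ledge ready for cooking: take the tower apart from the top, one piece at a time, and stand each piece upright in the holder on the lazy susan that is shaped for it: the little spice tin in the small round holder, the square salt tin in the square one, the glass jar in the large round one. Only when all three stand there, lift the lid off the pot, leaving the pot where it is, and lay it knob up in the middle of the round wooden board. All must be left standing still.

Things in the scene. Friction and masses are not known exactly. Their poses are not given: they have to be found in the camera images.
- spice_tin: little plain aluminium tin, a cylinder 40 mm in diameter and 46 mm high, 80 g; at the start it is the top of the tower, standing on the salt tin. Origin at the centre of its underside, z up.
- salt_tin: square steel salt tin, 46 x 46 mm and 58 mm high, 180 g; the middle of the tower, standing on the jar's cap. Origin at the centre of its underside, z up, x and y along its sides.
- jar: round glass jar, 66 mm in diameter with upright walls up to 60 mm, with a flat brass-coloured cap 62 mm in diameter; 80 mm high in all, 320 g; the foot of the tower, standing on the ledge. Origin at the centre of its underside, z up.
- lid: round blue lid, 152 mm in diameter, with an upright black cylindrical knob in its middle, 24 mm in diameter; 180 g. Origin at the centre of its underside, z up: a disc 122 mm wide from 0 to 8 mm (sits inside the pot's mouth), the brim from 8 to 11 mm rising to 16 mm at the knob's foot, the knob from 16 to 46 mm. It lies loose on the pot; lift it straight up.
- pot: round aluminium pot without handles, 150 mm over the rim, 75 mm high, 750 g, loose on the ledge; must not be moved. Origin at the centre of its underside.
- holder_small: small round holder on the lazy susan: a ring-shaped rim 6 mm high, 56 mm in inside diameter. Origin in its middle on the lazy susan's flat top, on which the piece stands. The white lazy susan is a plate 250 mm in diameter, its top 22 mm above the ledge; it turns stiffly (0.2 N m) about an upright axis and stays where it is left. The holders' centres lie 72 mm from its axis, 120 degrees apart; between them is a flat hub button 24 mm wide and 6 mm high.
- holder_square: square holder on the lazy susan: a rim 6 mm high, 62 x 62 mm inside. Origin in its middle on the lazy susan's flat top, x and y along its sides, z up.
- holder_large: large round holder on the lazy susan: a rim 6 mm high, 82 mm in inside diameter. Origin in its middle on the lazy susan's flat top.
- board: round wooden board, fixed flat on the ledge, 156 mm in diameter and 12 mm thick. Origin at the centre of its underside; its top is 12 mm higher.
There are look-alikes about, which are no part of the job. What is shaped like the jar but blue or turquoise is not meant.

How it is judged (in metres and radians):
On the way, in this order (a step that is already met when the one before it is completed fails the run):
1. the spice tin stands in the small round holder, the lid still on the pot (horizontal distance between spice_tin and holder_small below 0.013 m and z of spice_tin in the frame of holder_small between -0.005 and 0.005 m and angle between spice_tin's own z axis and vertical below 0.08 rad and horizontal distance between lid and pot below 0.02 m and z of lid in the frame of pot below 0.075 m), for 0.2 s.
2. the salt tin stands in the square holder, the lid still on the pot (all of step 1 and horizontal distance between salt_tin and holder_square below 0.015 m and z of salt_tin in the frame of holder_square between -0.005 and 0.005 m and angle between salt_tin's own z axis and vertical below 0.08 rad), for 0.2 s.
3. the jar stands in the large round holder, the lid still on the pot (all of step 2 and horizontal distance between jar and holder_large below 0.013 m and z of jar in the frame of holder_large between -0.005 and 0.005 m and angle between jar's own z axis and vertical below 0.08 rad), for 0.2 s.
4. the lid lies knob up on the board (horizontal distance between lid and board below 0.015 m and z of lid in the frame of board between 0.007 and 0.017 m and angle between lid's own z axis and vertical below 0.08 rad), for 0.2 s.
At the end, for the whole second after the job is handed in: The spice tin, the salt tin and the jar stand upright (within 0.08 rad) on the lazy susan's top inside the small round, the square and the large round holder (within 13, 15 and 13 mm of the middle), the lid lies flat, knob up, on the board within 15 mm of its middle, and all is at rest (all of step 4 and horizontal distance between spice_tin and holder_small below 0.013 m and z of spice_tin in the frame of holder_small between -0.005 and 0.005 m and angle between each of spice_tin, salt_tin, jar's own z axis and vertical below 0.08 rad and horizontal distance between salt_tin and holder_square below 0.015 m and z of salt_tin in the frame of holder_square between -0.005 and 0.005 m and horizontal distance between jar and holder_large below 0.013 m and z of jar in the frame of holder_large between -0.005 and 0.005 m and linear speed of each of spice_tin, salt_tin, jar, lid, pot below 0.02 m/s); the robot touches nothing.
It fails at once if the pot is moved more than 30 mm or tipped (distance of pot from where it was at the start of the episode above 0.03 m or angle between pot's own z axis and vertical above 0.2 rad).
It fails at once if a piece of the tower is tipped over (angle between any of spice_tin, salt_tin, jar's own z axis and vertical above 1 rad).
It also fails if it takes over 134 s, if anything falls off the work surface, if the arm or the gripper's body presses on something with over 40 N, if the wrist force passes 120 N, or if a joint passes its speed limit or range.

## Working session

There is one attempt and no reset: what is moved stays moved. The work goes in short steps, Python scripts to look and compute and a shell command to move; the robot and the scene stay as the last step left them, time stands still between calls to the robot, and variables do not carry over. Pictures are saved under pics/ and viewed, at most 14 in all, crops included, and the job is handed in when it is done.

```bash
mkdir -p pics
cat > h.py <<'E'
import numpy as np,cv2
from scipy.spatial.transform import Rotation as R
from workcell import ctrl
def snap(n,f):
    im=ctrl.get_image(n); cv2.imwrite('pics/'+f,im[:,:,::-1]); return im
E
python3 - <<'E'
from h import *
print(ctrl.get_obs())
for n in('scene','top','wrist'): print(n,ctrl.camera_params(n))
for n in('scene','top'): snap(n,n+'0.png')
E
```

```text
{'t': 0.0, 'qpos': array([-1.14904298e+00,  4.23808308e-01,  1.63065586e+00,  5.59716602e-06,
        1.08857926e+00, -1.90039245e-02]), 'qvel': array([ 9.45282495e-05,  3.83860581e-04, -9.95160889e-05,  1.18655290e-04,
       -3.10335481e-04,  1.11404190e-03]), 'joint_torque': array([ 2.45577894e-04, -5.44630086e+01, -2.73660940e+01,  6.44019339e-02,
        2.28225742e-02, -1.12411969e-04]), 'ee_pos': array([ 266.44589675, -564.77417011,  221.9354115 ]), 'orientation': array([-3.06422526e+00, -6.86434442e-01,  4.47979516e-04]), 'ft_force': array([-0.79991782,  0.04904277,  0.36951274]), 'moment': array([-0.05278555,  0.01391238, -0.0004426 ]), 'grasp_force': 0.0, 'width': 87.75983635718718}
scene {'vfov': 52.33663392506477, 'cx': 320.32256307663266, 'cy': 244.29754439616897, 'eye': array([1046.7690869 ,  151.39283259,  983.75156705]), 'attitude': array([0.3881441 , 0.6102723 , 1.90023954])}
top {'vfov': 45.22167023229632, 'cx': 320.2230730089387, 'cy': 234.89356634683696, 'eye': array([ 407.89209603,  -73.32303551, 1279.61058212]), 'attitude': array([ 0.04824374, -0.07543623, -1.58211939])}
wrist {'vfov': 65.70646984690485, 'cx': 319.3230567798079, 'cy': 243.27058293431338, 'tool_from_camera': array([[ 9.14816144e-04,  9.55286071e-01,  2.95681730e-01,
         8.13193413e+01],
       [ 9.99999581e-01, -8.77360417e-04, -2.59351754e-04,
         4.66451103e-01],
       [ 1.16643287e-05,  2.95681844e-01, -9.55286474e-01,
        -1.60568268e+02],
       [ 0.00000000e+00,  0.00000000e+00,  0.00000000e+00,
         1.00000000e+00]])}
```

View pics/scene0.png

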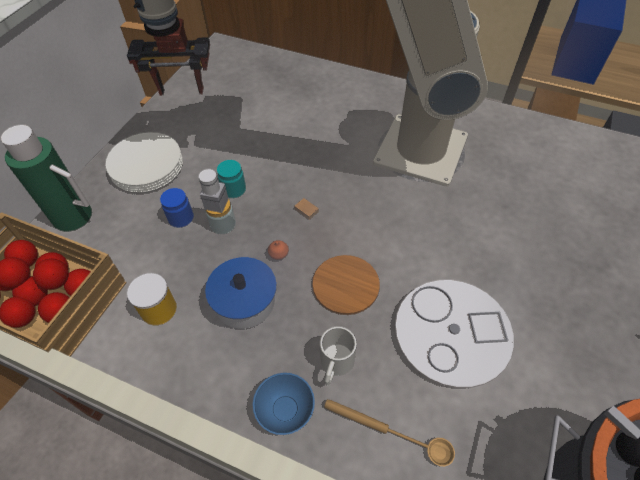

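View pics/top0.png

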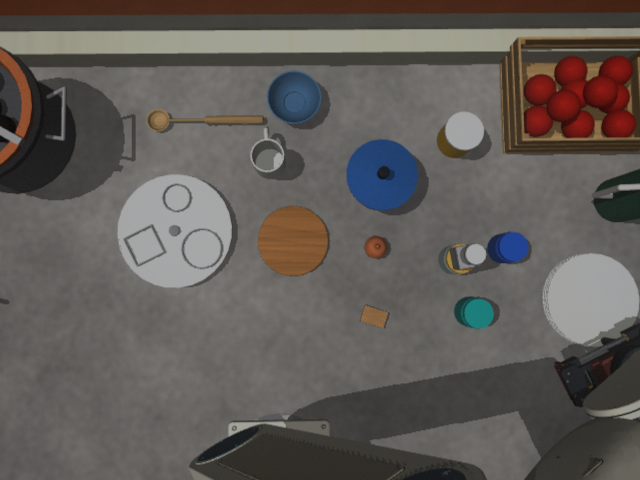

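Tower in the scene view at about (215,200), in the top view the spice tin's top is at about (476,254), with the blue (512,247) and teal (477,312) look-alikes beside it. Pot lid knob is at top (384,173), board (293,241), susan hub (175,231), small holder (177,198), square (145,245), large (203,249). I'll take enlarged crops.

Run:
```python
import cv2,numpy as np
t=cv2.imread('pics/top0.png');s=cv2.imread('pics/scene0.png')
a=cv2.resize(t[225:345,430:540],None,fx=3.5,fy=3.5,interpolation=3)
b=cv2.resize(s[150:250,150:260],None,fx=3.5,fy=3.5,interpolation=3)
b=cv2.copyMakeBorder(b,0,a.shape[0]-b.shape[0],0,0,0)
cv2.imwrite('pics/c1.png',np.hstack([a,b]))
cv2.imwrite('pics/c2.png',cv2.resize(t[170:295,110:240],None,fx=4.5,fy=4.5,interpolation=3))
```

```text
(no output)
```

View pics/c1.png

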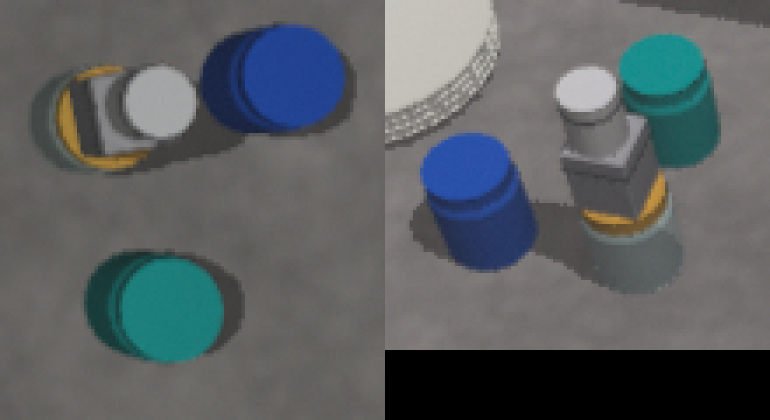

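View pics/c2.png

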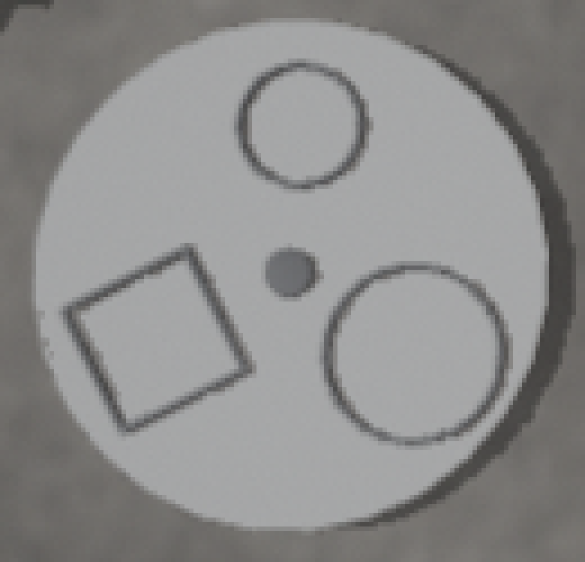

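```bash
cat >> h.py <<'E'
def px(n,u,v,z,pose=None):
    c=ctrl.camera_params(n); f=240/np.tan(np.radians(c['vfov']/2))
    a=np.array([(u-c['cx'])/f,(v-c['cy'])/f])
    if n=='wrist':
        r=np.hypot(*a); a3=np.array([*(a/r*np.sin(r)),np.cos(r)]) if r>1e-9 else np.array([0,0,1.])
        T=c['tool_from_camera']; o=pose; Q=R.from_rotvec(o['orientation']).as_matrix()
        d=Q@T[:3,:3]@(a3*[1,-1,-1]); e=o['ee_pos']+Q@T[:3,3]
    else:
        d=R.from_rotvec(c['attitude']).as_matrix()@np.array([a[0],-a[1],-1]); e=c['eye']
    return e+d*(z-e[2])/d[2]
def rel(p,yaw=None):
    """shift in tool axes (units) to reach TCP p, and turn about tool z (units) for tool x axis at world yaw"""
    o=ctrl.get_obs(); Q=R.from_rotvec(o['orientation']).as_matrix()
    return np.round(Q.T@(np.array(p)-o['ee_pos'])/150,3)
E
python3 - <<'E'
from h import *
q=lambda x,y,s,ox,oy:((x+.5)/s-.5+ox,(y+.5)/s-.5+oy)
T=lambda x,y:q(x,y,3.5,430,225); S=lambda x,y:q(x,y,4.5,110,170); C=lambda x,y:q(x-385,y,3.5,150,150)
P=lambda l,*a:print(l,px(*a).round(1))
P('spice',"top",*T(160,101),184);P('spice_sc',"scene",*C(588,90),184)
P('cap',"top",*T(108,118),80)
P('blue','top',*T(294,77),80);P('teal','top',*T(172,309),80)
P('blue_sc','scene',*C(467,166),80);P('teal_sc','scene',*C(663,64),80)
for l,x,y in(('small',303,125),('sq',158.5,340.5),('large',416,354),('hub',291,272),('sqa',68,312),('sqb',190,250),('sqc',249,370),('sqd',127,430)):P(l,'top',*S(x,y),28)
P('knob','top',384.5,173,113);P('lid','top',383,175,78);P('board','top',293,241,12)
P('knob_sc','scene',239.5,277,113);P('board_sc','scene',346,284,12);P('hub_sc','scene',454,329,28)
o=ctrl.get_obs();print(R.from_rotvec(o['orientation']).as_matrix().round(3))
E
```

```text
spice [ 455.  -388.9  184. ]
spice_sc [ 455.3 -384.7  184. ]
cap [ 449.7 -387.3   80. ]
blue [ 472.9 -500.    80. ]
teal [ 336.  -421.8   80. ]
blue_sc [ 473.5 -495.4   80. ]
teal_sc [ 334.9 -417.1   80. ]
small [592.  215.9  28. ]
sq [488.2 284.4  28. ]
large [480.2 160.9  28. ]
hub [520.6 221.2  28. ]
sqa [502.5 327.9  28. ]
sqb [531.8 269.8  28. ]
sqc [473.5 240.9  28. ]
sqd [445.4 299.   28. ]
knob [ 625.5 -227.7  113. ]
lid [ 627.8 -229.    78. ]
board [494.8 -35.7  12. ]
knob_sc [ 627.6 -221.6  113. ]
board_sc [500.4 -29.4  12. ]
hub_sc [523.5 225.7  28. ]
[[ 0.904  0.427 -0.001]
 [ 0.427 -0.904  0.001]
 [ 0.    -0.001 -1.   ]]
```

The two fixed cameras agree to about 5 mm in y, and the holder-to-hub distances come out at 71–72.5 mm as they should. Now I move above the tower and refine with the wrist camera.

```bash
python3 -m inch '[[0.2,-0.07,-0.1,0,0,0.1,-1],[0.5,-0.15,-0.25,0,0,0.25,-1],[0.8,-0.25,-0.25,0,0,0.4,-1],[0.9,-0.27,-0.25,0,0,0.4,-1],[0.9,-0.27,-0.25,0,0,0.4,-1]]'
python3 -c "
from h import *
print(rel([455,-387,260]))"
```

```text
t: 0.72
ee_pos: [371.8, -470.6, 259.8]
orientation: [-3.135, -0.204, 0.001]
ft_force: [-0.4, -0.3, 0.2]
width: 87.6
grasp_force: 0.0
[ 0.622 -0.481 -0.002]
```

```bash
python3 -m inch '[[0.3,-0.24,0,0,0,0,-1],[0.5,-0.4,0,0,0,0,-1],[0.62,-0.48,0,0,0,0,-1],[0.62,-0.48,0,0,0,0,-1],[0.62,-0.48,0,0,0,0,-1]]'
python3 - <<'E'
from h import *
o=ctrl.get_obs();print(o['ee_pos'],o['orientation'])
snap('wrist','w1.png')
E
```

```text
t: 1.35
ee_pos: [453.8, -388.9, 260.0]
orientation: [3.135, 0.198, -0.001]
ft_force: [-0.6, -0.5, 0.1]
width: 87.9
grasp_force: 0.0
[ 453.78416498 -388.89817641  259.98812851] [ 3.13520039e+00  1.97869347e-01 -9.01598476e-04]
```

View pics/w1.png

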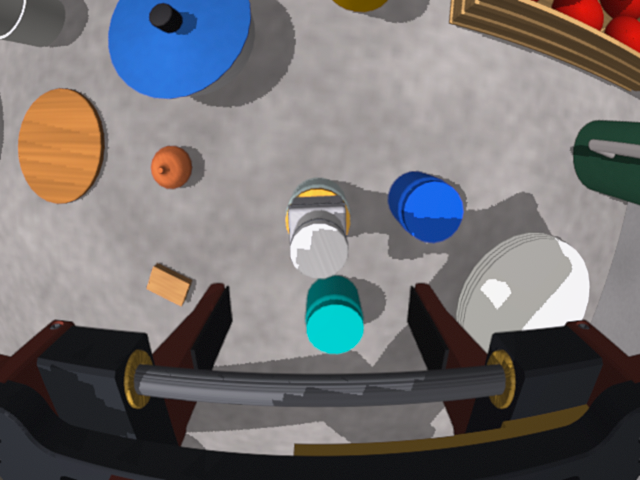

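Spice tin top is centred at about (318.5,250), midway between the fingers, and the salt tin's back edge (288,208)-(346,207) is nearly parallel to the image rows. The board is at (61,146) and the knob top at (166,16).

Run:
```python
from h import *
o=ctrl.get_obs()
for l,u,v,z in(('spice',318.5,250,184),('saltL',288,208,138),('saltR',346,206.5,138),('blue',431,211,80),('teal',335,329,80),('board',61,146,12),('knob',165,15,113)):
  print(l,px('wrist',u,v,z,o).round(1))
p=px('wrist',318.5,250,184,o)
print(rel([*p[:2],148]))
```

```text
spice [ 457.2 -388.5  184. ]
saltL [ 473.2 -362.5  138. ]
saltR [ 480.  -407.1  138. ]
blue [ 475.9 -495.4   80. ]
teal [ 338.2 -420.9   80. ]
board [497.6 -47.5  12. ]
knob [ 628.6 -232.5  113. ]
[ 0.024 -0.     0.747]
```

```bash
python3 -m inch '[[0.02,0,0.2,0,0,0,-1],[0.02,0,0.45,0,0,0,-1],[0.02,0,0.65,0,0,0,-1],[0.02,0,0.74,0,0,0,-1],[0.02,0,0.74,0,0,0,-1],[0.02,0,0.74,0,0,0,1],[0.02,0,0.74,0,0,0,1],[0.02,0,0.74,0,0,0,1],[0.02,0,0.74,0,0,0,1],[0.02,0,0.74,0,0,0,1]]'
python3 -m inch '[[0,0,0,0,0,0,1],[0,0,0,0,0,0,1],[0,0,-0.1,0,0,0,1],[0,0,-0.3,0,0,0,1]]'
```

```text
t: 2.65
ee_pos: [457.7, -387.4, 149.3]
orientation: [3.135, 0.199, 0.0]
ft_force: [1.1, -0.1, -1.4]
width: 41.4
grasp_force: 0.0
t: 3.15
ee_pos: [456.9, -386.8, 194.1]
orientation: [-3.133, -0.199, 0.003]
ft_force: [-1.3, -0.0, -0.7]
width: 39.8
grasp_force: 30.0
```

Spice tin is held (39.8 mm opening, 30 N). Carrying it to the susan.

```bash
python3 -m inch '[[0.05,-0.15,-0.1,0,0,0,1],[0.15,-0.4,-0.15,0,0,0,1],[0.25,-0.7,-0.15,0,0,0,1],[0.35,-0.97,-0.15,0,0,0,1]]'
python3 -m inch '[[0.12,-0.33,0,0,0,0,1],[0.24,-0.65,0,0,0,0,1],[0.35,-0.97,0,0,0,0,1]]'
python3 -m inch '[[0.12,-0.33,0,0,0,0,1],[0.24,-0.65,0,0,0,0,1],[0.35,-0.97,0,0,0,0,1]]'
python3 -m inch '[[0.12,-0.3,0,0,0,0,1],[0.2,-0.5,0,0,0,0,1],[0.2,-0.6,0,0,0,0,1],[0.2,-0.6,0,0,0,0,1],[0.2,-0.6,0,0,0,0,1]]'
python3 - <<'E'
from h import *
o=ctrl.get_obs();print(o['ee_pos'],o['orientation'],o['width'])
np.savez('o2.npz',**{k:o[k] for k in('ee_pos','orientation')})
snap('wrist','w2.png')
print(rel([593,218,160]))
E
```

```text
t: 3.65
ee_pos: [491.1, -233.8, 217.1]
orientation: [-3.135, -0.199, -0.0]
ft_force: [0.7, -0.3, -1.3]
width: 39.7
grasp_force: 30.0
t: 4.03
ee_pos: [524.7, -82.7, 217.1]
orientation: [-3.135, -0.199, -0.0]
ft_force: [0.2, 0.5, -0.8]
width: 39.5
grasp_force: 30.0
t: 4.4
ee_pos: [558.1, 68.2, 217.1]
orientation: [-3.135, -0.2, 0.0]
ft_force: [0.9, -0.7, 0.4]
width: 39.7
grasp_force: 30.0
t: 5.03
ee_pos: [576.5, 157.6, 216.7]
orientation: [3.135, 0.198, -0.001]
ft_force: [-0.8, -0.2, -0.5]
width: 39.6
grasp_force: 30.0
[576.52668436 157.62305744 216.71609033] [ 3.13499552e+00  1.97936634e-01 -8.47487181e-04] 39.579612849736584
[ 0.158 -0.387  0.378]
```

View pics/w2.png

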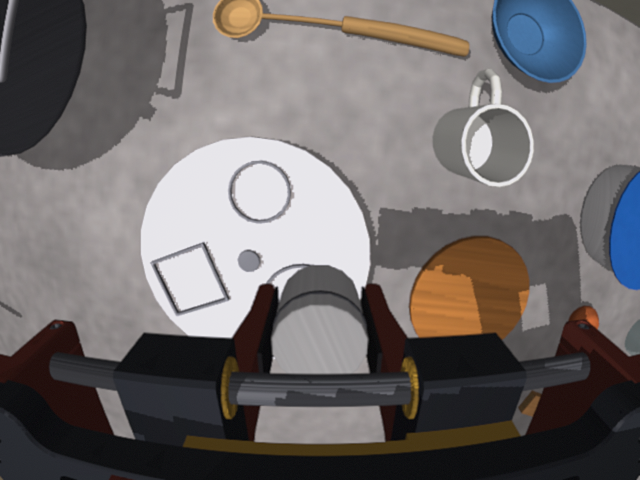

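Small holder centre is at about (261,191), hub (249,261), square corners (153,263),(207,243),(228,300),(175,314); the tin hangs straight between the fingers.

Run:
```python
from h import *
o=dict(np.load('o2.npz'))
C=[(153,263),(207,243),(228,299),(175,314)]
for l,u,v,z in(('small',261,191.5,28),('hub',249,261,28),*[('sq',*c,28) for c in C],('board',470,287,12)):
  print(l,px('wrist',u,v,z,o).round(1))
print(np.mean([px('wrist',*c,28,o) for c in C],0))
print(rel([593.5,217,160]))
```

```text
small [594.5 215.5  28. ]
hub [522.5 221.8  28. ]
sq [505.5 328.1  28. ]
sq [536.  266.6  28. ]
sq [476.3 242.   28. ]
sq [447.4 303.5  28. ]
board [515.1 -24.   12. ]
[491.27347281 285.04593371  28.        ]
[ 0.161 -0.38   0.378]
```

```bash
python3 -m inch '[[0.1,-0.2,0.1,0,0,0,1],[0.16,-0.37,0.3,0,0,0,1],[0.16,-0.38,0.6,0,0,0,1],[0.16,-0.38,0.85,0,0,0,1],[0.16,-0.38,0.95,0,0,0,1],[0.16,-0.38,0.95,0,0,0,1]]'
python3 -c "
from h import *
print(rel([593.7,216.5,34]))"
```

```text
t: 5.82
ee_pos: [593.6, 217.2, 73.8]
orientation: [3.135, 0.197, -0.002]
ft_force: [-0.3, 0.3, -0.7]
width: 40.1
grasp_force: 30.0
[0.001 0.005 0.265]
```

```bash
python3 -m inch '[[0,0,0.1,0,0,0,1],[0,0,0.2,0,0,0,1],[0,0,0.255,0,0,0,1],[0,0,0.265,0,0,0,1],[0,0,0.265,0,0,0,1]]'
python3 -m inch '[[0,0,0,0,0,0,-0.2],[0,0,0,0,0,0,-0.2],[0,0,0,0,0,0,-0.2],[0,0,0,0,0,0,-0.2],[0,0,-0.1,0,0,0,-0.2],[0,0,-0.4,0,0,0,-0.2],[0,0,-0.8,0,0,0,-1],[0,0,-1,0,0,0,-1],[0,0,-1,0,0,0,-1]]'
python3 - <<'E'
from h import *
o=ctrl.get_obs();print(o['ee_pos'],o['orientation'])
np.savez('o3.npz',**{k:o[k] for k in('ee_pos','orientation')})
a=snap('wrist','w3.png');t=snap('top','t3.png')
b=cv2.resize(t[170:295,110:240],(400,385),interpolation=3)
a=cv2.resize(a[100:400,100:500],(400,300))
cv2.imwrite('pics/m3.png',np.hstack([b,cv2.copyMakeBorder(a,0,85,0,0,0)])[:,:,::-1])
E
```

```text
t: 6.45
ee_pos: [593.9, 218.2, 34.5]
orientation: [-3.135, -0.199, -0.0]
ft_force: [0.4, 0.2, -0.9]
width: 39.6
grasp_force: 30.0
t: 7.58
ee_pos: [595.6, 218.7, 188.4]
orientation: [-3.133, -0.199, -0.01]
ft_force: [-1.0, -0.4, -0.3]
width: 79.1
grasp_force: 0.0
[595.59442828 218.73769567 188.38812645] [-3.13347227 -0.19866328 -0.01015776]
```

View pics/m3.png

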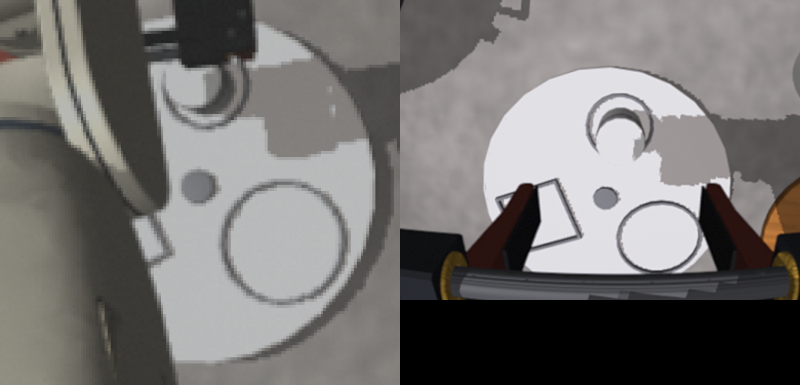

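The spice tin stands inside the small ring: its top at wrist (322,233), ring centre (320,226), large ring centre (359,337).

Run:
```python
from h import *
o=dict(np.load('o3.npz'))
for l,u,v,z in(('spice',321,234,68),('ring',320,226,28),('large',359,337,28),('hub',306,298,28)): print(l,px('wrist',u,v,z,o).round(1))
```

```text
spice [598.7 217.4  68. ]
ring [595.  217.7  28. ]
large [486.4 164.1  28. ]
hub [523.3 221.9  28. ]
```

```bash
python3 -m inch '[[-0.05,0.2,-0.1,0,0,0,-1],[-0.15,0.5,-0.2,0,0,0,-1],[-0.35,0.97,-0.3,0,0,0,-1]]'
python3 -m inch '[[-0.12,0.4,0,0,0,0,-1],[-0.24,0.75,0,0,0,0,-1],[-0.35,0.97,0,0,0,0,-1]]'
python3 -m inch '[[-0.12,0.4,0,0,0,0,-1],[-0.24,0.75,0,0,0,0,-1],[-0.35,0.97,0,0,0,0,-1]]'
python3 -m inch '[[-0.12,0.4,0,0,0,0,-1],[-0.24,0.7,0,0,0,0,-1],[-0.32,0.95,0,0,0,0,-1],[-0.32,0.95,0,0,0,0,-1]]'
python3 -c "
from h import *
print(rel([456,-388,220]))"
```

```text
t: 8.05
ee_pos: [563.2, 81.0, 224.9]
orientation: [3.135, 0.201, -0.004]
ft_force: [0.7, -0.2, 0.5]
width: 87.8
grasp_force: 0.0
t: 8.43
ee_pos: [528.8, -71.2, 224.6]
orientation: [-3.135, -0.196, 0.005]
ft_force: [1.1, -0.0, -0.4]
width: 87.8
grasp_force: 0.0
t: 8.8
ee_pos: [495.2, -221.9, 224.5]
orientation: [-3.134, -0.196, 0.005]
ft_force: [-0.5, 0.6, -0.3]
width: 87.8
grasp_force: 0.0
t: 9.3
ee_pos: [465.7, -369.2, 224.3]
orientation: [-3.134, -0.193, 0.004]
ft_force: [-0.0, 0.5, 0.0]
width: 87.6
grasp_force: 0.0
[-0.08   0.116  0.029]
```

```bash
python3 -m inch '[[-0.08,0.116,0,0,0,0,-1],[-0.08,0.116,0,0,0,0,-1],[-0.08,0.116,0,0,0,0,-1]]'
python3 - <<'E'
from h import *
o=ctrl.get_obs();print(o['ee_pos'],o['orientation'])
np.savez('o4.npz',**{k:o[k] for k in('ee_pos','orientation')})
a=snap('wrist','w4.png')
cv2.imwrite('pics/m4.png',cv2.resize(a[160:300,220:420],(800,560),interpolation=3)[:,:,::-1])
E
```

```text
t: 9.68
ee_pos: [457.5, -385.7, 226.3]
orientation: [-3.135, -0.199, 0.0]
ft_force: [0.0, 0.3, -0.3]
width: 87.5
grasp_force: 0.0
[ 457.46921273 -385.70159209  226.29607405] [-3.13481148e+00 -1.99245118e-01  3.18928690e-04]
```

View pics/m4.png

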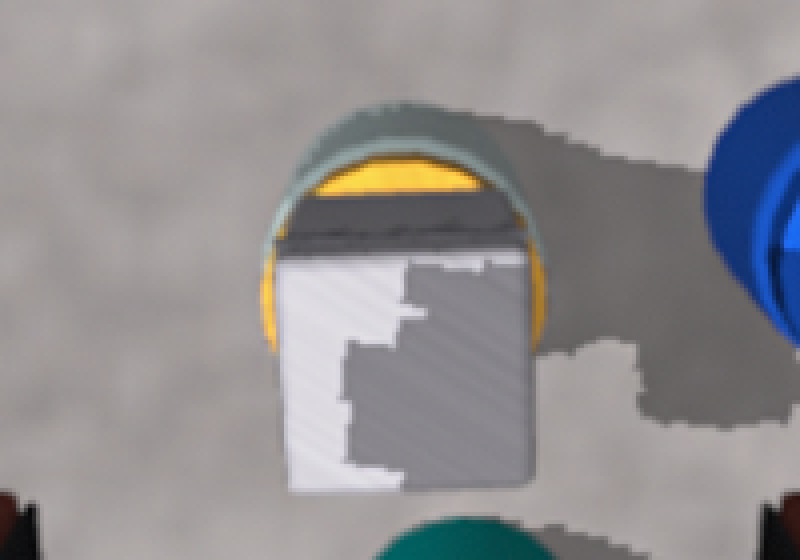

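Salt tin's top face corners in the crop are (275,258),(526,248),(534,484),(290,490), about square to the image; the glass jar and brass cap show below it.

Run:
```python
from h import *
o=dict(np.load('o4.npz'))
P=[px('wrist',(x+.5)/4-.5+220,(y+.5)/4-.5+160,138,o) for x,y in((275,258),(526,248),(534,484),(290,490))]
P=np.array(P);print(P.round(1));m=P.mean(0);print(m)
for i in range(4):
  d=P[(i+1)%4]-P[i];print(np.hypot(*d[:2]),np.degrees(np.arctan2(d[1],d[0]))%90)
print(rel([*m[:2],105]))
```

```text
[[ 473.  -362.6  138. ]
 [ 480.3 -405.4  138. ]
 [ 436.8 -413.7  138. ]
 [ 430.  -369.8  138. ]]
[ 455.00990742 -387.88212078  138.        ]
43.430080979564146 9.681138145135108
44.20577948691273 10.745223323792231
44.438612977930354 8.821433680319814
43.53177726572942 9.440807216398246
[-0.019  0.013  0.809]
```

```bash
python3 -m inch '[[-0.019,0.013,0.2,0,0,-0.053,-1],[-0.019,0.013,0.45,0,0,-0.053,-1],[-0.019,0.013,0.7,0,0,-0.053,-1],[-0.019,0.013,0.8,0,0,-0.053,-1],[-0.019,0.013,0.8,0,0,-0.053,-1],[-0.019,0.013,0.8,0,0,-0.053,1],[-0.019,0.013,0.8,0,0,-0.053,1],[-0.019,0.013,0.8,0,0,-0.053,1],[-0.019,0.013,0.8,0,0,-0.053,1],[-0.019,0.013,0.8,0,0,-0.053,1]]'
python3 -m inch '[[0,0,0,0,0,0,1],[0,0,0,0,0,0,1],[0,0,-0.1,0,0,0,1],[0,0,-0.3,0,0,0,1],[0,0,-0.5,0,0,0,1]]'
python3 -c "
from h import *
print(rel([490.9,286.7,170]))"
```

```text
t: 10.98
ee_pos: [454.9, -388.5, 106.6]
orientation: [-3.13, -0.264, -0.0]
ft_force: [-0.3, 0.9, 2.5]
width: 45.6
grasp_force: 29.9
t: 11.6
ee_pos: [454.7, -388.5, 182.6]
orientation: [-3.13, -0.264, 0.001]
ft_force: [0.4, -0.4, -2.2]
width: 45.8
grasp_force: 29.9
[ 0.991 -4.398  0.085]
```

```bash
python3 -m inch '[[0.03,-0.15,0,0,0,0,1],[0.1,-0.4,0,0,0,0,1],[0.15,-0.7,0,0,0,0,1],[0.22,-0.98,0,0,0,0,1]]'
python3 -m inch '[[0.07,-0.33,0,0,0,0,1],[0.15,-0.65,0,0,0,0,1],[0.22,-0.98,0,0,0,0,1]]'
python3 -m inch '[[0.07,-0.33,0,0,0,0,1],[0.15,-0.65,0,0,0,0,1],[0.22,-0.98,0,0,0,0,1]]'
python3 -m inch '[[0.07,-0.33,0,0,0,-0.1,1],[0.15,-0.65,0,0,0,-0.2,1],[0.22,-0.9,0,0,0,-0.37,1],[0.22,-0.98,0,0,0,-0.37,1],[0.22,-0.98,0,0,0,-0.37,1]]'
python3 -c "
from h import *
o=ctrl.get_obs();print(np.degrees(2*np.arctan2(o['orientation'][1],o['orientation'][0])))
print(rel([490.9,286.7,60]))"
```

```text
t: 12.1
ee_pos: [461.3, -235.1, 180.2]
orientation: [-3.129, -0.264, 0.003]
ft_force: [0.7, 0.6, -2.2]
width: 45.9
grasp_force: 29.9
t: 12.48
ee_pos: [469.2, -85.0, 180.4]
orientation: [-3.13, -0.264, 0.003]
ft_force: [0.5, -0.6, -1.1]
width: 46.0
grasp_force: 29.9
t: 12.85
ee_pos: [476.8, 65.0, 180.5]
orientation: [-3.13, -0.265, 0.003]
ft_force: [0.8, -0.5, -1.8]
width: 45.7
grasp_force: 29.9
t: 13.48
ee_pos: [484.9, 213.4, 180.6]
orientation: [3.059, 0.714, -0.003]
ft_force: [-0.7, -0.2, -1.9]
width: 46.0
grasp_force: 29.9
26.295320447541474
[ 0.254 -0.421  0.803]
```

```bash
python3 -m inch '[[0.1,-0.2,0,0,0,0,1],[0.25,-0.4,0.1,0,0,0,1],[0.255,-0.42,0.35,0,0,0,1],[0.255,-0.42,0.6,0,0,0,1],[0.255,-0.42,0.68,0,0,0,1],[0.255,-0.42,0.68,0,0,0,1]]'
python3 -c "
from h import *
print(rel([490.9,286.7,49.5]))"
```

```text
t: 14.22
ee_pos: [492.6, 285.5, 79.1]
orientation: [3.059, 0.712, -0.003]
ft_force: [0.4, 1.1, -1.8]
width: 45.7
grasp_force: 29.9
[-0.006 -0.012  0.197]
```

```bash
python3 -m inch '[[-0.005,-0.01,0.08,0,0,0,1],[-0.005,-0.01,0.15,0,0,0,1],[-0.005,-0.01,0.19,0,0,0,1],[-0.005,-0.01,0.197,0,0,0,1],[-0.005,-0.01,0.197,0,0,0,1]]'
python3 -m inch '[[0,0,0,0,0,0,-0.2],[0,0,0,0,0,0,-0.2],[0,0,0,0,0,0,-0.2],[0,0,0,0,0,0,-0.2],[0,0,-0.1,0,0,0,-0.2],[0,0,-0.4,0,0,0,-0.2],[0,0,-0.8,0,0,0,-1],[0,0,-1,0,0,0,-1],[0,0,-1,0,0,0,-1]]'
python3 - <<'E'
from h import *
o=ctrl.get_obs();print(o['ee_pos'],o['orientation'])
np.savez('o5.npz',**{k:o[k] for k in('ee_pos','orientation')})
a=snap('wrist','w5.png')
cv2.imwrite('pics/m5.png',cv2.resize(a[160:310,200:400],(800,600),interpolation=3)[:,:,::-1])
E
```

```text
t: 14.85
ee_pos: [491.7, 287.7, 49.9]
orientation: [-3.059, -0.715, -0.0]
ft_force: [0.1, 0.1, -2.3]
width: 46.2
grasp_force: 29.9
t: 15.98
ee_pos: [493.2, 288.6, 203.6]
orientation: [-3.057, -0.714, -0.01]
ft_force: [0.9, 0.3, -0.6]
width: 79.1
grasp_force: 0.0
[493.2147981  288.55924266 203.62317463] [-3.05746575 -0.71406168 -0.00993747]
```

View pics/m5.png

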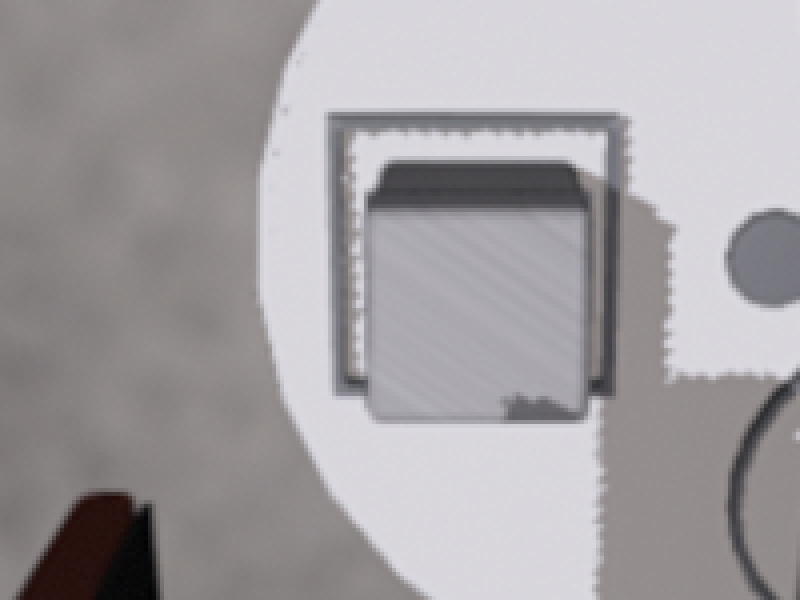

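The salt tin stands parallel inside the square rim. Back for the jar.

```bash
python3 -m inch '[[-0.12,0.2,0,0,0,0.1,-1],[-0.3,0.5,0,0,0,0.25,-1],[-0.5,0.87,0,0,0,0.37,-1],[-0.5,0.87,0,0,0,0.37,-1]]'
python3 -m inch '[[-0.07,0.4,0,0,0,0,-1],[-0.15,0.75,0,0,0,0,-1],[-0.22,0.98,0,0,0,0,-1]]'
python3 -m inch '[[-0.07,0.4,0,0,0,0,-1],[-0.15,0.75,0,0,0,0,-1],[-0.22,0.98,0,0,0,0,-1]]'
python3 -m inch '[[-0.07,0.4,0,0,0,0,-1],[-0.15,0.75,0,0,0,0,-1],[-0.22,0.98,0,0,0,0,-1],[-0.22,0.98,0,0,0,0,-1]]'
python3 -c "
from h import *
print(rel([452,-388,190]))"
```

```text
t: 16.52
ee_pos: [480.5, 134.0, 198.4]
orientation: [3.13, 0.256, -0.006]
ft_force: [0.3, -0.2, -0.0]
width: 87.9
grasp_force: 0.0
t: 16.9
ee_pos: [473.7, -14.0, 198.9]
orientation: [-3.13, -0.265, 0.002]
ft_force: [0.6, -0.5, 0.7]
width: 87.8
grasp_force: 0.0
t: 17.27
ee_pos: [466.2, -164.7, 198.9]
orientation: [-3.13, -0.264, 0.002]
ft_force: [0.8, -0.3, -0.0]
width: 88.1
grasp_force: 0.0
t: 17.77
ee_pos: [458.4, -315.1, 198.6]
orientation: [-3.13, -0.261, 0.002]
ft_force: [-0.6, -0.1, 0.4]
width: 87.7
grasp_force: 0.0
[-0.122  0.472  0.057]
```

```bash
python3 -m inch '[[-0.1,0.3,0,0,0,0,-1],[-0.12,0.47,0.05,0,0,0,-1],[-0.12,0.47,0.05,0,0,0,-1],[-0.12,0.47,0.05,0,0,0,-1]]'
python3 - <<'E'
from h import *
o=ctrl.get_obs();print(o['ee_pos'],o['orientation'])
np.savez('o6.npz',**{k:o[k] for k in('ee_pos','orientation')})
a=snap('wrist','w6.png')
cv2.imwrite('pics/m6.png',cv2.resize(a[160:310,220:420],(800,600),interpolation=3)[:,:,::-1])
E
```

```text
t: 18.27
ee_pos: [452.5, -385.0, 191.6]
orientation: [-3.129, -0.265, 0.002]
ft_force: [0.4, 0.3, 0.5]
width: 87.5
grasp_force: 0.0
[ 452.51521627 -384.97136583  191.63921993] [-3.12876176e+00 -2.64732924e-01  1.55870630e-03]
```

View pics/m6.png

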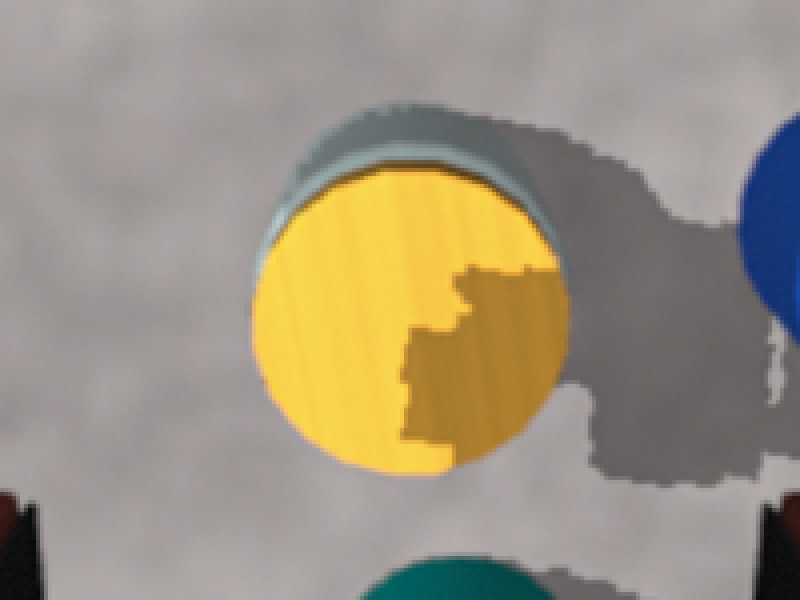

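Brass cap spans crop x 252–571 and y 167–477, centre (411,322), clear of the blue and turquoise jars.

Run:
```python
from h import *
o=dict(np.load('o6.npz'))
f=lambda x,y:px('wrist',(x+.5)/4-.5+220,(y+.5)/4-.5+160,80,o)
c=f(411.5,322);print(c,np.linalg.norm(f(252,322)-f(571,322)))
print(rel([*c[:2],24]))
```

```text
[ 452.61531658 -387.79618339   80.        ] 61.22370853537255
[-0.003  0.02   1.12 ]
```

```bash
python3 -m inch '[[0,0.02,0.2,0,0,0,-1],[0,0.02,0.45,0,0,0,-1],[0,0.02,0.65,0,0,0,-1],[0,0.02,0.65,0,0,0,-1]]'
python3 -c "
from h import *
print(rel([452.6,-387.8,24]))"
```

```text
t: 18.82
ee_pos: [451.9, -387.2, 93.1]
orientation: [-3.127, -0.265, 0.005]
ft_force: [0.5, -0.7, 0.3]
width: 88.1
grasp_force: 0.0
[0.005 0.006 0.46 ]
```

```bash
python3 -m inch '[[0,0,0.15,0,0,0,-1],[0,0,0.35,0,0,0,-1],[0,0,0.46,0,0,0,-1],[0,0,0.46,0,0,0,-1],[0,0,0.46,0,0,0,1],[0,0,0.46,0,0,0,1],[0,0,0.46,0,0,0,1],[0,0,0.46,0,0,0,1],[0,0,0.46,0,0,0,1],[0,0,0.46,0,0,0,1]]'
python3 -m inch '[[0,0,-0.05,0,0,0,1],[0,0,-0.2,0,0,0,1],[0,0,-0.5,0,0,0,1],[0,0,-0.8,0,0,0,1],[0,0,-1,0,0,0,1],[0,0,-1,0,0,0,1]]'
python3 -c "
from h import *
print(rel([482.3,162.4,170]))"
```

```text
t: 20.08
ee_pos: [453.0, -389.2, 26.8]
orientation: [-3.13, -0.264, -0.0]
ft_force: [-1.9, 3.1, 6.7]
width: 65.0
grasp_force: 30.0
t: 20.82
ee_pos: [454.1, -390.6, 178.4]
orientation: [3.126, 0.264, 0.006]
ft_force: [-0.5, 0.2, -4.3]
width: 65.3
grasp_force: 30.0
[ 0.802 -3.603  0.043]
```

```bash
python3 -m inch '[[0.03,-0.15,0,0,0,0,1],[0.1,-0.4,0,0,0,0,1],[0.15,-0.7,0,0,0,0,1],[0.22,-0.98,0,0,0,0,1]]'
python3 -m inch '[[0.07,-0.33,0,0,0,0,1],[0.15,-0.65,0,0,0,0,1],[0.22,-0.98,0,0,0,0,1]]'
python3 -m inch '[[0.07,-0.33,0,0,0,0,1],[0.13,-0.6,0,0,0,0,1],[0.18,-0.8,0,0,0,0,1],[0.18,-0.8,0,0,0,0,1]]'
python3 -c "
from h import *
print(rel([482.3,162.4,80]))"
```

```text
t: 21.32
ee_pos: [459.0, -235.8, 173.7]
orientation: [-3.128, -0.264, 0.006]
ft_force: [0.7, -0.4, -3.7]
width: 64.8
grasp_force: 30.0
t: 21.7
ee_pos: [466.9, -85.8, 174.1]
orientation: [-3.129, -0.264, 0.005]
ft_force: [1.2, -0.8, -2.4]
width: 65.2
grasp_force: 30.0
t: 22.2
ee_pos: [473.3, 36.5, 174.2]
orientation: [-3.13, -0.27, 0.005]
ft_force: [-0.2, 0.2, -2.7]
width: 65.4
grasp_force: 30.0
[ 0.205 -0.816  0.628]
```

```bash
python3 -m inch '[[0.08,-0.3,0,0,0,0,1],[0.16,-0.6,0,0,0,0,1],[0.2,-0.8,0.05,0,0,0,1],[0.205,-0.816,0.3,0,0,0,1],[0.205,-0.816,0.55,0,0,0,1],[0.205,-0.816,0.6,0,0,0,1],[0.205,-0.816,0.6,0,0,0,1]]'
python3 -c "
from h import *
print(rel([482.3,162.4,50]))"
```

```text
t: 23.08
ee_pos: [484.6, 159.6, 85.5]
orientation: [3.13, 0.263, -0.003]
ft_force: [0.2, -0.0, -2.8]
width: 65.1
grasp_force: 30.0
[-0.012 -0.021  0.237]
```

```bash
python3 -m inch '[[-0.008,-0.012,0.1,0,0,0,1],[-0.008,-0.012,0.18,0,0,0,1],[-0.008,-0.012,0.225,0,0,0,1],[-0.008,-0.012,0.235,0,0,0,1],[-0.008,-0.012,0.235,0,0,0,1]]'
python3 -m inch '[[0,0,0,0,0,0,-0.75],[0,0,0,0,0,0,-0.75],[0,0,0,0,0,0,-0.75],[0,0,0,0,0,0,-0.75],[0,0,-0.1,0,0,0,-0.75],[0,0,-0.4,0,0,0,-0.75],[0,0,-0.8,0,0,0,-1],[0,0,-1,0,0,0,-1],[0,0,-1,0,0,0,-1]]'
python3 - <<'E'
from h import *
o=ctrl.get_obs();print(o['ee_pos'],o['orientation'])
np.savez('o7.npz',**{k:o[k] for k in('ee_pos','orientation')})
a=snap('wrist','w7.png')
cv2.imwrite('pics/m7.png',cv2.resize(a[110:335,170:470],(800,600),interpolation=3)[:,:,::-1])
E
```

```text
t: 23.7
ee_pos: [483.8, 161.7, 50.6]
orientation: [-3.13, -0.264, -0.0]
ft_force: [0.0, -0.1, -3.2]
width: 65.1
grasp_force: 30.0
t: 24.82
ee_pos: [485.3, 162.2, 204.1]
orientation: [-3.129, -0.264, -0.01]
ft_force: [0.4, -0.4, -0.3]
width: 88.2
grasp_force: 0.0
[485.34371106 162.24395143 204.05601231] [-3.12907372 -0.2638735  -0.00983979]
```

View pics/m7.png

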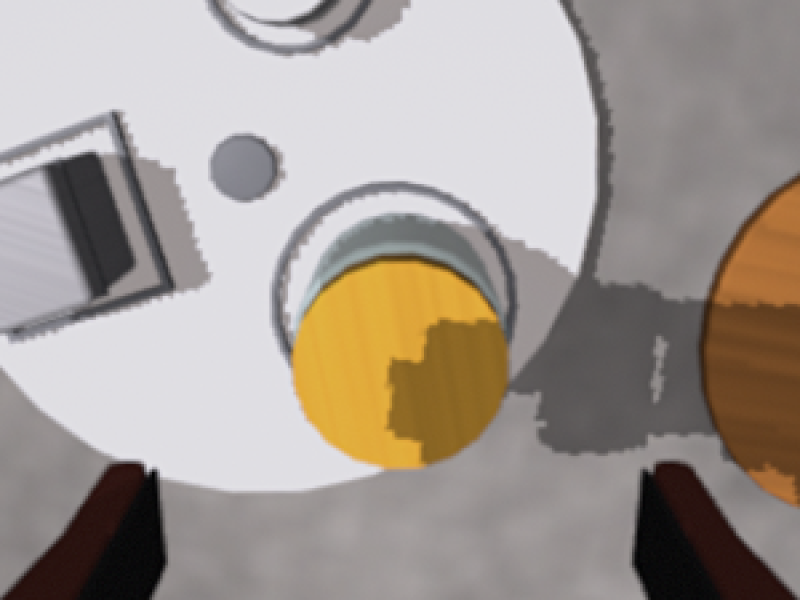

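The jar stands inside the large ring: cap centre crop (401,363), ring edges x 273–517, top y 183. All three are upright. Let me check the numbers and head for the lid.

Run:
```python
from h import *
o=dict(np.load('o7.npz'));s=8/3
f=lambda x,y,z:px('wrist',(x+.5)/s-.5+170,(y+.5)/s-.5+110,z,o).round(1)
print('cap',f(401,363,102),'hub',f(244,167,28),'ringtop',f(393,183,28),'ringL',f(274,300,28),'ringR',f(516,300,28))
print(rel([560,-150,210]), rel([627,-229,210]))
```

```text
cap [484.4 161.  102. ] hub [522.  221.9  28. ] ringtop [524.6 170.6  28. ] ringL [477.1 205.   28. ] ringR [491.4 121.1  28. ]
[ 0.15   2.135 -0.053] [ 0.503  2.729 -0.052]
```

```bash
python3 -m inch '[[0.05,0.2,0,0,0,0,-1],[0.1,0.5,0,0,0,0,-1],[0.17,0.95,0,0,0,0,-1]]'
python3 -m inch '[[0.07,0.4,0,0,0,0,-1],[0.12,0.75,0,0,0,0,-1],[0.17,0.95,0,0,0,0,-1]]'
python3 -m inch '[[0.07,0.35,0,0,0,0,-1],[0.14,0.65,0,0,0,0,-1],[0.16,0.8,0,0,0,0,-1],[0.16,0.8,0,0,0,0,-1],[0.16,0.8,0,0,0,0,-1]]'
python3 - <<'E'
from h import *
o=ctrl.get_obs();print(o['ee_pos'],o['orientation'])
np.savez('o8.npz',**{k:o[k] for k in('ee_pos','orientation')})
snap('wrist','w8.png')
E
```

```text
t: 25.25
ee_pos: [530.1, 30.4, 199.2]
orientation: [-3.13, -0.267, 0.004]
ft_force: [0.4, 0.0, -0.4]
width: 87.7
grasp_force: 0.0
t: 25.62
ee_pos: [579.1, -107.6, 198.8]
orientation: [-3.13, -0.261, 0.005]
ft_force: [0.0, 0.1, -0.1]
width: 87.6
grasp_force: 0.0
t: 26.25
ee_pos: [622.7, -218.0, 199.9]
orientation: [-3.129, -0.265, 0.003]
ft_force: [0.0, -0.1, -0.1]
width: 87.9
grasp_force: 0.0
[ 622.71266465 -218.0272354   199.92818312] [-3.12922327e+00 -2.64798758e-01  2.56249612e-03]
```

View pics/w8.png

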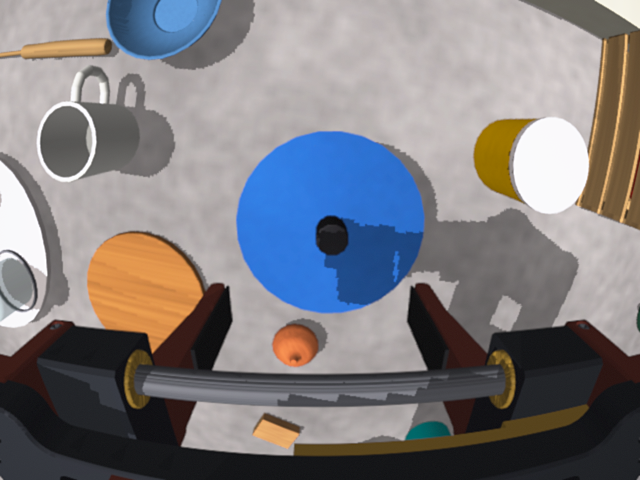

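Lid disc spans x 237–424, y 131–313, centre about (330.5,222); the knob top is about (331.5,240), and it is still seated on the pot.

Run:
```python
from h import *
o=dict(np.load('o8.npz'))
L=px('wrist',237,222,78,o);Rr=px('wrist',424,222,78,o);t=px('wrist',330,131,78,o);b=px('wrist',330,313,78,o)
print(L,Rr,np.linalg.norm(L-Rr),(L+Rr)/2,(t+b)/2,np.linalg.norm(t-b))
print('knob',px('wrist',331.5,240,113,o),'board?',px('wrist',144,290,12,o))
print(rel([628,-227.5,87.5]))
```

```text
[ 623.08112319 -151.92389228   78.        ] [ 648.56678718 -299.33731128   78.        ] 149.60025123961904 [ 635.82395518 -225.63060178   78.        ] [ 630.70924231 -225.76054022   78.        ] 150.5140558415638
knob [ 631.21434538 -225.60704465  113.        ] board? [509.51159845 -39.28180156  12.        ]
[0.024 0.07  0.751]
```

```bash
python3 -m inch '[[0.036,0.064,0,0,0,0,-0.5],[0.036,0.064,0.2,0,0,0,-0.3],[0.036,0.064,0.4,0,0,0,-0.2],[0.036,0.064,0.6,0,0,0,-0.2],[0.036,0.064,0.7,0,0,0,-0.2],[0.036,0.064,0.7,0,0,0,-0.2]]'
python3 -c "
from h import *
print(rel([629.5,-226.3,87]))"
```

```text
t: 27.05
ee_pos: [630.2, -227.7, 94.9]
orientation: [-3.13, -0.265, 0.002]
ft_force: [0.7, 0.3, -0.2]
width: 52.9
grasp_force: 0.0
[-0.003 -0.01   0.052]
```

```bash
python3 -m inch '[[0,-0.005,0.03,0,0,0,-0.2],[0,-0.005,0.05,0,0,0,-0.2],[0,-0.005,0.05,0,0,0,1],[0,-0.005,0.05,0,0,0,1],[0,-0.005,0.05,0,0,0,1],[0,-0.005,0.05,0,0,0,1],[0,-0.005,0.05,0,0,0,1],[0,-0.005,0.05,0,0,0,1]]'
python3 -m inch '[[0,0,-0.03,0,0,0,1],[0,0,-0.1,0,0,0,1],[0,0,-0.25,0,0,0,1],[0,0,-0.5,0,0,0,1],[0,0,-0.5,0,0,0,1]]'
python3 - <<'E'
from h import *
t=snap('top','t9.png')
snap('scene','s9.png')
cv2.imwrite('pics/m9.png',np.vstack([t[120:420,200:600],cv2.imread('pics/s9.png')[200:400,100:500,::-1]])[:,:,::-1])
print(rel([497,-36,150]))
E
```

```text
t: 28.05
ee_pos: [630.5, -227.2, 88.4]
orientation: [-3.13, -0.264, -0.0]
ft_force: [-1.3, 2.3, 2.9]
width: 23.7
grasp_force: 30.0
t: 28.68
ee_pos: [632.6, -228.3, 166.7]
orientation: [3.127, 0.264, 0.009]
ft_force: [1.2, -0.0, -2.3]
width: 23.7
grasp_force: 30.0
[-0.662 -1.406  0.087]
```

View pics/m9.png

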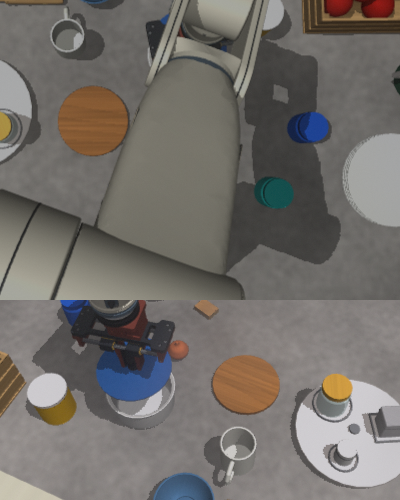

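Lid is lifted clear and the pot has stayed put. I'll fit the board's circle properly from the saved unobstructed pictures.

Run:
```python
from h import *
o1={'ee_pos':np.array([453.784,-388.898,259.988]),'orientation':np.array([3.1352,.197869,-.0009])}
for n,f,seed,o in(('top','top0',(293,241),None),('scene','scene0',(346,284),None),('wrist','w1',(61,146),o1)):
    im=cv2.imread(f'pics/{f}.png');h=cv2.cvtColor(im,cv2.COLOR_BGR2HSV)
    m=((h[...,1]>110)&(h[...,0]<22)).astype(np.uint8)
    _,lab=cv2.connectedComponents(m);m=(lab==lab[seed[1],seed[0]]).astype(np.uint8)
    c=max(cv2.findContours(m,0,1)[0],key=cv2.contourArea)[:,0,:]
    P=np.array([px(n,u,v,12,o)[:2] for u,v in c],np.float32)
    (x,y),(a,b),_=cv2.fitEllipse(P);print(n,lab[seed[1],seed[0]],(x,y),a,b)
```

```text
top 34 (496.13555908203125, -34.9952392578125) 151.78005981445312 152.32542419433594
scene 39 (498.28662109375, -31.209043502807617) 151.19432067871094 152.99424743652344
wrist 11 (497.0981750488281, -39.2762336730957) 151.22621154785156 156.3662567138672
```

```bash
python3 -m inch '[[-0.05,-0.1,0,0,0,0,1],[-0.15,-0.3,0,0,0,0,1],[-0.3,-0.6,0,0,0,0,1],[-0.42,-0.9,0,0,0,0,1],[-0.42,-0.9,0,0,0,0,1]]'
python3 -c "
from h import *
print(rel([497.5,-34.8,80]))"
```

```text
t: 29.4
ee_pos: [541.8, -101.6, 161.7]
orientation: [-3.128, -0.268, 0.008]
ft_force: [0.4, 0.4, -2.2]
width: 23.6
grasp_force: 30.0
[-0.213 -0.488  0.546]
```

```bash
python3 -m inch '[[-0.1,-0.2,0,0,0,0,1],[-0.2,-0.42,0,0,0,0,1],[-0.213,-0.488,0.15,0,0,0,1],[-0.213,-0.488,0.4,0,0,0,1],[-0.213,-0.488,0.6,0,0,0,1],[-0.213,-0.488,0.65,0,0,0,1],[-0.213,-0.488,0.65,0,0,0,1]]'
python3 -c "
from h import *
print(rel([497.5,-34.8,34]))"
```

```text
t: 30.28
ee_pos: [501.8, -38.1, 65.4]
orientation: [-3.13, -0.264, 0.002]
ft_force: [0.4, -0.2, -0.6]
width: 23.6
grasp_force: 30.0
[-0.024 -0.026  0.209]
```

```bash
python3 -m inch '[[-0.02,-0.02,0.05,0,0,0,1],[-0.02,-0.02,0.13,0,0,0,1],[-0.02,-0.02,0.18,0,0,0,1],[-0.02,-0.02,0.2,0,0,0,1],[-0.02,-0.02,0.207,0,0,0,1],[-0.02,-0.02,0.207,0,0,0,1]]'
```

```text
t: 31.02
ee_pos: [498.6, -35.5, 34.7]
orientation: [3.13, 0.264, 0.0]
ft_force: [-0.9, 0.1, -2.5]
width: 23.3
grasp_force: 30.0
```

```bash
python3 -m inch '[[0,0,0,0,0,0,0.2],[0,0,0,0,0,0,0],[0,0,0,0,0,0,-0.2],[0,0,0,0,0,0,-0.2],[0,0,-0.1,0,0,0,-0.2],[0,0,-0.4,0,0,0,-0.2],[0,0,-0.8,0,0,0,-0.2],[0,0,-1,0,0,0,-0.2]]'
python3 -m inch '[[0.2,0.3,-0.1,0,0,0,-0.2],[0.5,0.7,-0.2,0,0,0,-0.2],[0.8,1,-0.2,0,0,0,-0.2],[0.8,1,-0.2,0,0,0,-0.2],[0.8,1,-0.2,0,0,0,-0.2]]'
python3 - <<'E'
from h import *
t=snap('top','t10.png');s=snap('scene','s10.png')
cv2.imwrite('pics/m10.png',np.vstack([t[140:320,80:480],s[200:400,120:520]])[:,:,::-1].repeat(1,0))
E
```

```text
t: 32.02
ee_pos: [499.7, -35.6, 188.6]
orientation: [3.13, 0.264, 0.007]
ft_force: [0.9, -0.4, -0.7]
width: 52.8
grasp_force: 0.0
t: 32.65
ee_pos: [641.5, -163.4, 214.6]
orientation: [-3.13, -0.263, 0.001]
ft_force: [0.9, 0.3, -0.7]
width: 52.6
grasp_force: 0.0
```

View pics/m10.png

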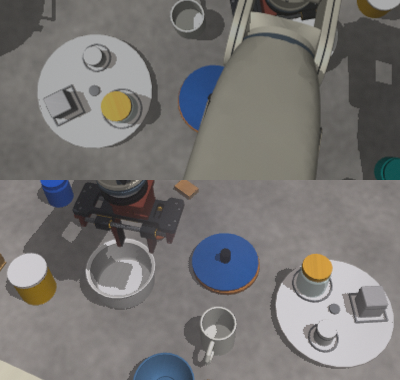

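The lid lies knob up on the board and covers it almost evenly, the three pieces stand in their holders, and the pot is in place. One numeric check of the lid before handing in.

Run:
```python
from h import *
im=cv2.imread('pics/s10.png');h=cv2.cvtColor(im,cv2.COLOR_BGR2HSV)
m=((h[...,1]>120)&(abs(h[...,0].astype(int)-110)<15)).astype(np.uint8)
_,lab=cv2.connectedComponents(m);m=(lab==lab[275,335]).astype(np.uint8)
c=max(cv2.findContours(m,0,1)[0],key=cv2.contourArea)[:,0,:]
print(cv2.fitEllipse(np.array([px('scene',u,v,22)[:2] for u,v in c],np.float32)))
```

```text
((498.2804260253906, -34.03804016113281), (147.7843475341797, 148.70242309570312), 48.56694412231445)
```

```bash
python3 -c "
from workcell import ctrl
print(ctrl.close_job())"
```

```text
the job is handed in; nothing more can be done
None
```

The job is handed in but no verdict came back; in the last pictures all three pieces stood upright in their holders, the lid lay knob up on the board about 3 mm off centre, and the pot was where it started.

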